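# Set the charger's current-limit ring and store it

### The job

On the wall charger, push the red lever pin round with the fingertips until the lever's red pointer points at the blue marker, and leave it there. Only then press the round steel button to store the setting and let it spring back. Push the pin gently without pinching it, and leave the blue marker and the loose things on and around the charger where they are.

Things in the scene. Friction and masses are not known exactly. Their poses are not given: they have to be found in the camera images.
- charger: Wall charger (white case, green lid panel) lying on its back, fixed to the bench; 240 mm (its x) by 340 mm (its y) by 90 mm high, lid level. Origin: centre of its underside, on the bench top; z up. In its frame the dial is centred at x +10, y +60 mm, and the steel button at x -35, y -110 mm. A display (flat) lies at x +55, y -88.
- dial_centre (a point): Rotation axis of the ring and of the marker, at the height of the lid's surface (90 mm above the bench).
- ring (a joint): Angle (rad) of the black selector ring (100 mm across, 12 mm high, knurled) with its lever, about the vertical axis through dial_centre. At 0 the lever points along the charger's -x; the value grows counter-clockwise seen from above. Stops at -1.65 and 1.55. Stays where it is left; dry friction, about 1.5 N at the pin. It starts between -1.5 and -0.9, always at a smaller value than the marker's.
- lever_pin (a point): Red upright round pin on the lever, 14 mm in diameter, 66 mm from the dial axis; this point is on the pin's axis 35 mm above the lid. The pin stands from the black lever arm (10 mm wide, 50 to 75 mm from the axis, its top 14 mm above the lid) to 56 mm above the lid.
- pointer_tip (a point): Tip of the red pointer at the lever's outer end, 80 mm from the dial axis, 10 mm above the lid.
- marker (a joint): Angle (rad) of the blue marker about the same axis, same zero and sense as ring; the lever points at the marker when the two values are equal. Stiff (held by about 12 N of friction); set differently each time, between -0.3 and 1.1. Not to be moved.
- marker_point (a point): The point where pointer_tip must come: on the marker's centre line, 80 mm from the dial axis, 10 mm above the lid. The blue marker itself (14 mm wide, 10 mm high, with a small inward point) stands just outside the scale, 88 to 107 mm from the axis.
- store (a joint): Travel (m) of the steel push button: 0 up, 0.006 fully down; springs back; about 5 N presses it fully, and it counts as pressed beyond 0.004.
- store_top (a point): Centre of the top face of the steel button (30 mm in diameter, in a black housing on the lid), pressed straight down.
- screw_tin: Aluminium tin, 40 mm across, 28 mm high, standing loose on the lid behind the ring; leave alone. Origin: centre of its underside.
- adapter: Small steel and brass coaxial adapter, about 30 mm long, 14 mm high, loose on the lid's far corner; leave alone. Origin: under its square end.
- screwdriver: Screwdriver with a red handle, lying loose on the bench beside the button end of the charger; leave alone.
- standoff_jar: Jar, 50 mm across, 65 mm high, on the bench beside the dial end; leave alone. Origin: centre of its underside.
- mug: White mug, 80 mm across, 90 mm high, on the bench beside the dial end; leave alone. Origin: centre of its underside.
- probe: Black measuring probe, about 110 mm long, 14 mm high, lying loose along the far edge of the lid behind the dial; leave alone.

How it is judged:
By the outcome, as a careful person would: the job done as asked, in the order asked, and still so for the second after the job is handed in, with the robot touching nothing.
It also fails if it takes over 51 s, if anything falls off the work surface, if the arm or the gripper's body presses on something with over 40 N, if the wrist force passes 120 N, or if a joint passes its speed limit or range.

### The arm

A 7-joint arm with a two-finger parallel gripper is mounted at the origin on the work surface. World frame = base frame: x ahead of the robot, y to its left, z up, the work surface at z = 0. Lengths are in mm, angles in rad, forces in N, time in s.
With the tool pointing down it reaches from about 425 to 875 mm from the base axis. Payload 4.7 kg.
Tool frame: the origin (TCP) lies on the centre line of the jaws, within the pads' length; the fingertips stand 14 mm ahead of it and the grasp point (between the pads) lies 5 mm behind it (finger_overhang is the z of the fingertips in the tool frame, in mm); z points along the fingers, y is the line along which they close (so a half turn about z gives the same grasp; the last joint's range is limited). The gripper opens to 85 mm and grips with 20 to 120 N. Pads are 22 mm wide; open, the fingers measure 114 mm over their backs; the gripper's body (76 mm by 85 mm) begins 54 mm behind the grasp point. The pads swing forward as they close: fully open they stand 13 mm farther back than shut.
Start: joints at [1.154, 0.321, -0.07, 1.45, 0.023, 1.371, -0.057], TCP at [271.422, -590.638, 245.349] pointing down, gripper open.
Joint ranges: [-2.86, 2.86], [-0.3, 2.09], [-1.38, 1.24], [0.06, 2.45], [-1.56, 4.7], [0.09, 2.05], [-2.69, 2.69]. Speed limits (rad/s): [2.57, 2.57, 3.14, 3.14, 3.14, 3.14, 3.14].

### API

Orientations are given as a unit quaternion [x, y, z, w].
In Python, from plant import * gives the robot as it stands.
- The arm moves only by the shell command python3 -m inch 'ROWS'. ROWS is text: rows parted by semicolons, each of 7 numbers parted by spaces: the shift along the tool's x, y, z scaled (see below), then the turn, a rotation vector about the tool's x, y, z scaled (see below), then the opening, from 0 (shut) to 1 (fully open). A call has 1 to 20 rows; each row shifts and turns the commanded pose from where the row before left it, along the tool's axes as they then stand; what a row does not reach is not made up. The controller multiplies each number of a shift by 0.025 m and each number of a turn by 45 degrees. A row lasts 1/10 s, in which the tool goes at most 50 mm and 8.59 degrees, less where a joint would pass 70% of its speed; a pose out of reach is approached as far as the arm can. A call with a number of a shift or a turn outside -1 to 1 is refused whole. A call with a gripper value outside its range is refused whole. The fingers move at their own pace and stop on an object; the grip force is fixed at half the most. Time passes only in rows, so rows that do not move let the fingers close. It gives the time, the measured TCP pose, the force, the opening and the grip force at its end, in the units of the state.
- state(): the state, without advancing time (a new reading comes with each control period).
- capture(name): name is "side" or "top" or "wrist"; returns a dict with "frame" (400x640x3 uint8, red, green, blue), "mtx" (3x3 intrinsics, pixels), "T" (4x4, takes a point from camera to world coordinates). Camera axes: x right, y down, z forward; pixel columns grow to the right and rows downward; lengths in mm; the calibration is good to about 2 mm. A picture is of the moment at which its call begins. There is no depth.
- hand_in(): hands the job in; it is judged then, once.
Trained networks look in a picture, given as the dict that the camera call returned (one of the last four; its "shot" number tells which), for a name from the list of things; names that differ only in an ending like _2 or _b are one class to them, and where a whole thing is asked for, a point or a joint stands for the part that bears it (a point fixed in the world has none). Each returns a list of dicts, best first, with "confidence" (0 to 1); they miss things now and then, are a little off and sometimes report something else, mostly with a low value. They report only what shows in the picture. A call takes as long as a camera call.
- spot_in(label, picture): "xyz" ([x, y, z] in mm, in world coordinates, good to about 4 mm: the middle of the surface that is visible of it).
- masks_of(label, picture): "region" (400x640 bool, what is visible of it).
- pinpoint(label, picture): "xyz" ([x, y, z] in mm, in world coordinates, good to about 4 mm: a listed point, or the origin of a listed thing).
The state is a dict: "clock": time; "q": joint angles; "joint_vel": joint speeds; "effort": joint torques, N m; "ee_pos": TCP position; "ee_rot": TCP orientation; "wrist_force": force on the tool from outside, world axes, zero at the start; "wrist_torque": the same for the moment, N m; "opening": finger opening in mm; "grasp_force": force on a finger pad.
Only numpy, scipy, OpenCV 4.12 (cv2) and the standard library are available. Lean on these libraries where they do the work, as an engineer would, in place of code of your own. Each camera call takes 0.05 s, during which the arm holds its last target. There are 200 camera calls.

## Working session

There is one attempt and no reset: what is moved stays moved. The work goes in short steps, Python scripts to look and compute and a shell command to move; the robot and the scene stay as the last step left them, time stands still between calls to the robot, and variables do not carry over. Pictures are saved under pics/ and viewed, at most 10 in all, crops included, and the job is handed in when it is done.

```bash
mkdir -p pics; ls
cat > h.py <<'E'
from plant import *
import numpy as np, cv2
def save(p,n): cv2.imwrite('pics/'+n+'.png',cv2.cvtColor(p['frame'],cv2.COLOR_RGB2BGR))
E
python3 - <<'E'
from h import *
s=state(); print(s['clock'],s['ee_pos'],s['ee_rot'],s['opening'])
ps={}
for n in ['top','side']:
    p=capture(n); save(p,n+'0')
    for l in ['charger','dial_centre','lever_pin','pointer_tip','marker_point','store_top','screw_tin','adapter','mug','standoff_jar','probe','screwdriver']:
        r=pinpoint(l,p) if l not in('probe','screwdriver') else spot_in(l,p)
        print(n,l,[(np.round(d['xyz']).tolist(),round(d['confidence'],2)) for d in r[:2]])
print(state()['clock'])
E
```

```text
pics
0.0 [ 271.19505758 -590.1700038   244.22298739] [ 9.76885264e-01  2.13762222e-01 -2.52356370e-04 -9.11087824e-04] 85.2229180050037
top charger [([551.0, -58.0, 1.0], 0.97)]
top dial_centre [([566.0, -2.0, 93.0], 0.96), ([488.0, 223.0, -2.0], 0.63)]
top lever_pin [([529.0, 55.0, 126.0], 0.96)]
top pointer_tip []
top marker_point [([476.0, -291.0, 3.0], 0.73)]
top store_top [([508.0, -167.0, 114.0], 0.41)]
top screw_tin [([629.0, -90.0, 87.0], 0.8)]
top adapter [([625.0, -200.0, 85.0], 0.45)]
top mug [([491.0, 221.0, 0.0], 0.63)]
top standoff_jar [([586.0, 180.0, 2.0], 0.67)]
top probe [([650.0, 29.0, 103.0], 0.45)]
top screwdriver [([440.0, -289.0, 24.0], 0.89)]
side charger [([546.0, -62.0, -1.0], 0.72), ([489.0, 24.0, 102.0], 0.6)]
side dial_centre [([564.0, -2.0, 90.0], 0.85), ([493.0, 220.0, -3.0], 0.45)]
side lever_pin [([532.0, 56.0, 121.0], 0.69)]
side pointer_tip [([522.0, 64.0, 100.0], 0.6)]
side marker_point [([490.0, 26.0, 102.0], 0.57)]
side store_top [([506.0, -166.0, 112.0], 0.69)]
side screw_tin [([633.0, -90.0, 90.0], 0.67)]
side adapter [([623.0, -202.0, 90.0], 0.69)]
side mug [([491.0, 223.0, -5.0], 0.83), ([505.0, -166.0, 111.0], 0.2)]
side standoff_jar [([586.0, 179.0, -2.0], 0.69)]
side probe [([644.0, 22.0, 107.0], 0.55)]
side screwdriver [([502.0, -287.0, 18.0], 0.58)]
1.3
```

View pics/top0.png

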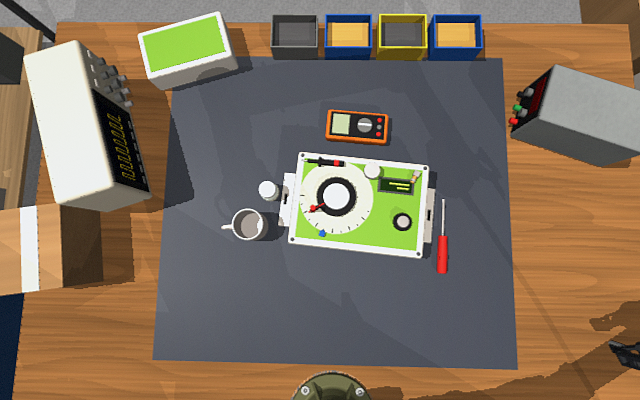

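View pics/side0.png

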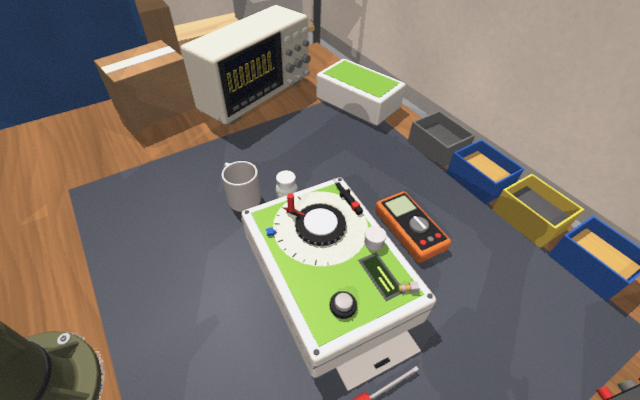

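The top view shows the pin near px (313,209), the blue marker at (322,233) and the button at (402,221). That matches the network positions: yaw about -5°, ring about -0.95, marker about -0.28. I'll move towards the far side of the pin, staying high.

```bash
R='0.97 -0.895 0 0 0 0 0'; python3 -m inch '0.97 -0.895 0 0 0 0 0;0.97 -0.895 0 0 0 0 0;0.97 -0.895 0 0 0 0 0;0.97 -0.895 0 0 0 0 0;0.97 -0.895 0 0 0 0 0;0.97 -0.895 0 0 0 0 0;0.97 -0.895 0 0 0 0 0;0.97 -0.895 0 0 0 0 0;0.97 -0.895 0 0 0 0 0;0.97 -0.895 0 0 0 0 0;0.97 -0.895 0 0 0 0 0;0.97 -0.895 0 0 0 0 0;0.97 -0.895 0 0 0 0 0;0.97 -0.895 0 0 0 0 0;0.97 -0.895 0 0 0 0 0;0.97 -0.895 0 0 0 0 0;0.97 -0.895 0 0 0 0 0;0.97 -0.895 0 0 0 0 0;0.97 -0.895 0 0 0 0 0'
python3 - <<'E'
from h import *
p=capture('wrist'); save(p,'w1'); print(p['T'].round(3).tolist()); s=state(); print(s['clock'],s['ee_pos'],s['ee_rot'])
for l in ['dial_centre','lever_pin','pointer_tip','marker_point','store_top','charger']:
    print(l,[(np.round(d['xyz'],1).tolist(),round(d['confidence'],2)) for d in pinpoint(l,p)[:2]])
E
```

```text
clock: 3.2
ee_pos: [513.0, -10.7, 245.6]
ee_rot: [0.977, 0.214, 0.0, 0.0]
wrist_force: [0.6, -0.4, 0.5]
opening: -0.1
grasp_force: 0.0
[[0.417, -0.863, -0.285, 585.013], [-0.909, -0.396, -0.13, 22.549], [-0.0, 0.313, -0.95, 375.339], [0.0, 0.0, 0.0, 1.0]]
3.25 [514.4454084   -3.87206373 245.85179825] [ 0.9761059   0.21728144  0.00178843 -0.00169086]
dial_centre [([562.2, 3.7, 88.1], 0.92)]
lever_pin [([527.6, 59.4, 125.9], 0.64)]
pointer_tip [([518.4, 64.7, 100.8], 0.56)]
marker_point [([487.3, 28.4, 98.7], 0.69)]
store_top [([504.4, -168.6, 110.3], 0.75)]
charger [([548.3, -61.3, 4.8], 0.91)]
```

View pics/w1.png

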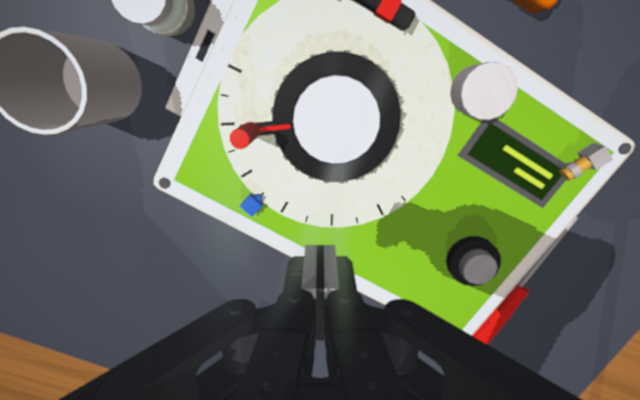

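The wrist view is clear: pin top at px (240,138), blue marker (252,204), hub (337,119), button (479,265). Next I'll measure the geometry by colour.

```bash
cat >> h.py <<'E'
def bp(p,uv,z):
    uv=np.atleast_2d(uv).astype(float); T=p['T']
    d=(np.linalg.inv(p['mtx'])@np.c_[uv,np.ones(len(uv))].T).T@T[:3,:3].T
    return (T[:3,3]+d*((z-T[2,3])/d[:,2])[:,None])[:,:2]
def proj(p,X):
    T=np.linalg.inv(p['T']); c=np.r_[X,1]@T.T; u=p['mtx']@c[:3]; return u[:2]/u[2]
def pix(m): 
    y,x=np.nonzero(m); return np.c_[x,y]
def circ(P,it=6):
    for _ in range(it):
        A=np.c_[2*P,np.ones(len(P))]; s=np.linalg.lstsq(A,(P**2).sum(1),rcond=None)[0]
        r=np.sqrt(s[2]+s[:2]@s[:2]); e=abs(np.hypot(*(P-s[:2]).T)-r); P=P[e<=max(1.,np.quantile(e,.85))]
    return s[:2],r,len(P)
def measure(p,c0=(564,0)):
    f=cv2.cvtColor(p['frame'],cv2.COLOR_RGB2HSV).astype(int); H,S,V=f[...,0],f[...,1],f[...,2]
    yy,xx=np.mgrid[:400,:640]; W=bp(p,np.c_[xx.ravel(),yy.ravel()],91).reshape(400,640,2)
    R=np.hypot(W[...,0]-c0[0],W[...,1]-c0[1])
    # disc/green boundary along rays
    green=((H>30)&(H<60)&(S>120))
    E=[]
    for a in np.arange(0,360,2)*np.pi/180:
        q=[proj(p,[c0[0]+r*np.cos(a),c0[1]+r*np.sin(a),91]) for r in np.arange(70,105,.4)]
        for i,(u,v) in enumerate(q):
            u,v=int(round(u)),int(round(v))
            if not(0<=u<640 and 0<=v<400) or S[v,u]>60 and not green[v,u] or V[v,u]<90: break
            if green[v,u]: E.append([u,v]); break
    c,r,n=circ(bp(p,E,91.)) if len(E)>30 else (np.array(c0),0,0)
    b=(H>100)&(H<130)&(S>150)&(V>80)&(R>70)&(R<125)
    red=((H<6)|(H>174))&(S>150)&(V>80)&(R<105)
    mk=bp(p,pix(b),98).mean(0); 
    out=dict(c=c.round(1),r=round(r,1),n=n,mk=mk.round(1),rm=np.hypot(*(mk-c)).round(1),ma=np.degrees(np.arctan2(*(mk-c)[::-1])).round(2),nred=int(red.sum()))
    return out,red,b
E
python3 - <<'E'
from h import *
p=capture('wrist'); s=state(); print(s['ee_pos'],s['ee_rot'])
o,red,b=measure(p); print(o)
for n in ['top','side']: print(n,measure(capture(n))[0])
im=p['frame'][:,:,::-1].copy(); im[red]=(255,255,0); im[b]=(0,255,255)
for r in (80,):
  for a in range(0,360,10):
    q=proj(p,[*(o['c']+o['r']*np.array([np.cos(np.radians(a)),np.sin(np.radians(a))])),91]); cv2.circle(im,tuple(int(t) for t in q),1,(0,0,255),-1)
for l in ['dial_centre','lever_pin','pointer_tip','marker_point']:
    print(l,[np.round(d['xyz'],1).tolist() for d in pinpoint(l,p)[:1]])
cv2.imwrite('pics/m1.png',cv2.resize(im[0:260,140:480],None,fx=2.2,fy=2.2))
E
```

```text
[512.26578601 -13.44047429 245.25975172] [ 9.77146050e-01  2.12568776e-01 -1.59462689e-04  2.94384991e-04]
{'c': array([564,   0]), 'r': 0, 'n': 0, 'mk': array([469.2,  32.4]), 'rm': np.float64(100.2), 'ma': np.float64(161.11), 'nred': 886}
top {'c': array([564,   0]), 'r': 0, 'n': 0, 'mk': array([470.8,  35.5]), 'rm': np.float64(99.7), 'ma': np.float64(159.14), 'nred': 31}
side {'c': array([564,   0]), 'r': 0, 'n': 0, 'mk': array([468.2,  30.4]), 'rm': np.float64(100.6), 'ma': np.float64(162.39), 'nred': 177}
dial_centre [[561.0, 3.5, 89.1]]
lever_pin [[529.0, 57.0, 123.6]]
pointer_tip [[521.3, 64.6, 98.5]]
marker_point [[484.4, 26.7, 100.4]]
```

View pics/m1.png

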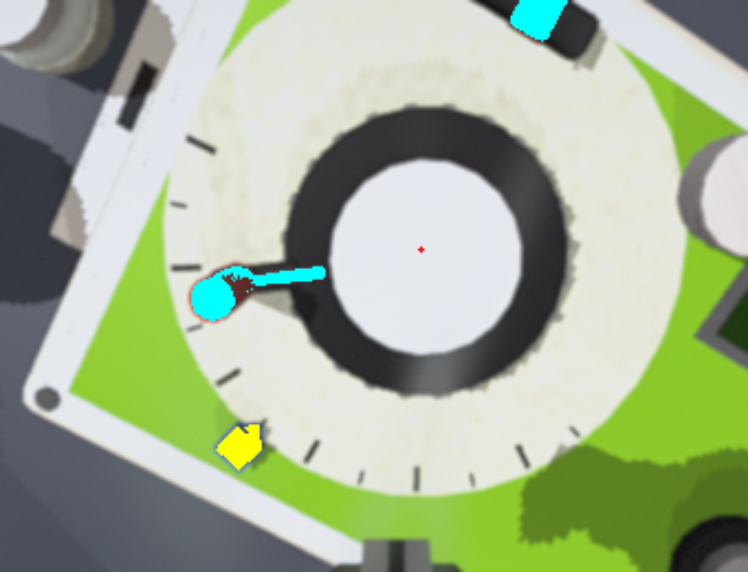

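The overlay shows the colour masks are right: marker at crop (240,445), pin top at (212,298), and a red line on the lever. The disc-edge fit stopped on mixed-colour pixels, so I'll fix that and settle the axis.

```bash
sed -i 's/S\[v,u\]>60 and not green\[v,u\] or V\[v,u\]<90/V[v,u]<110/' h.py
python3 - <<'E'
from h import *
for n in ['wrist','top','side']:
    p=capture(n); o,red,b=measure(p); print(n,o)
    if n=='wrist':
        W=bp(p,pix(red),146); c=np.array(o['c'])
        u=pix(red); # pin top: farthest-left blob
        pt=cv2.distanceTransform((red&(bp(p,np.c_[np.tile(np.arange(640),400),np.repeat(np.arange(400),640)],91).reshape(400,640,2)[...,0]<580)).astype(np.uint8),2,5)
        v,uu=np.unravel_index(pt.argmax(),pt.shape); q=bp(p,[uu,v],146)[0]; print('pin top',uu,v,q,np.hypot(*(q-c)),np.degrees(np.arctan2(*(q-c)[::-1])))
        for l in ['store_top']: print(pinpoint(l,p)[0]['xyz'])
E
```

```text
wrist {'c': array([561.8,  -1.7]), 'r': np.float64(95.0), 'n': 110, 'mk': array([469.3,  32.4]), 'rm': np.float64(98.6), 'ma': np.float64(159.76), 'nred': 938}
pin top 238 137 [528.75929914  54.3916362 ] 65.099612632142 120.50015325902788
[504.6, -168.1, 108.2]
top {'c': array([564,   0]), 'r': 0, 'n': 0, 'mk': array([470.5,  36.4]), 'rm': np.float64(100.4), 'ma': np.float64(158.71), 'nred': 30}
side {'c': array([561.5,  -1.8]), 'r': np.float64(96.4), 'n': 88, 'mk': array([468.2,  30.4]), 'rm': np.float64(98.7), 'ma': np.float64(160.97), 'nred': 179}
```

Axis (561.7,-1.7), pin direction 120.5° at r 65 (should be 66), marker direction about 160°. So the turn needed is about 39.5°. Now I'll go behind the pin and down.

```bash
python3 -m inch '0 0 0 0 0 -0.189 0;0 0 0 0 0 -0.189 0;0 0 0 0 0 -0.189 0;0.96 -0.32 0 0 0 0 0;0.96 -0.32 0 0 0 0 0;0.96 -0.32 0 0 0 0 0;0.96 -0.32 0 0 0 0 0;0 0 0 0 0 0 0;0 0 0.9 0 0 0 0;0 0 0.9 0 0 0 0;0 0 0.9 0 0 0 0;0 0 0.9 0 0 0 0;0 0 0 0 0 0 0;0 0 0 0 0 0 0'
python3 - <<'E'
from h import *
s=state(); print(s['ee_pos'],s['ee_rot'])
p=capture('wrist'); save(p,'w2'); o,red,b=measure(p,(561.7,-1.7)); print(o)
q=pix(red); print(len(q),bp(p,q,146).mean(0)); print(pinpoint('lever_pin',p)[:1])
E
```

```text
clock: 5.5
ee_pos: [549.4, 81.7, 155.6]
ee_rot: [0.906, 0.424, -0.0, 0.0]
wrist_force: [0.3, -0.3, 1.0]
opening: -0.2
grasp_force: 0.0
[549.37791997  81.7145942  155.55347966] [ 9.05692040e-01  4.23936153e-01 -2.58890196e-04  7.82857088e-06]
{'c': array([561.7,  -2.2]), 'r': np.float64(95.0), 'n': 47, 'mk': array([nan, nan]), 'rm': np.float64(nan), 'ma': np.float64(nan), 'nred': 760}
760 [626.71454549  35.21092269]
[{'xyz': [489.7, 227.6, 2.1], 'confidence': 0.55}]h.py:33: RuntimeWarning: Mean of empty slice.
  mk=bp(p,pix(b),98).mean(0);
  ret = um.true_divide(
```

View pics/w2.png

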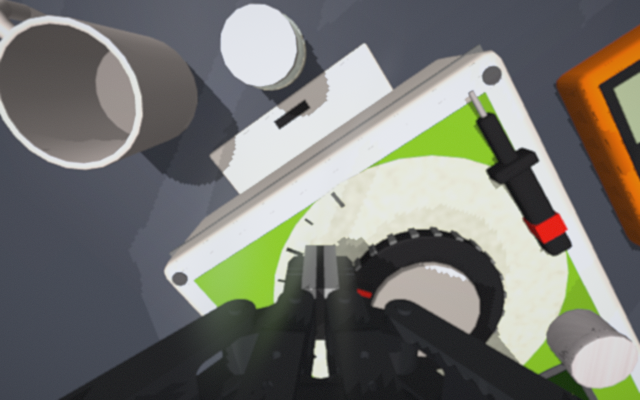

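The view shows the closed fingers beside the lever at px (320,265), in front of the hidden pin and clear of everything else. I'll go down 26 mm and push gently along -x, stopping short at first.

```bash
python3 -m inch '0 0 0.52 0 0 0 0;0 0 0.52 0 0 0 0;0 0 0 0 0 0 0;-0.2 0 0 0 0 0 0;-0.2 0 0 0 0 0 0;-0.2 0 0 0 0 0 0;-0.2 0 0 0 0 0 0;-0.2 0 0 0 0 0 0;-0.2 0 0 0 0 0 0;-0.2 0 0 0 0 0 0;-0.2 0 0 0 0 0 0;-0.2 0 0 0 0 0 0;-0.2 0 0 0 0 0 0;0 0 0 0 0 0 0;0 0 0 0 0 0 0'
python3 - <<'E'
from h import *
c=np.array([561.7,-1.9])
for n in ['side','top']:
    p=capture(n); save(p,n+'2'); 
    for l in ['lever_pin','pointer_tip','marker_point']:
        for d in pinpoint(l,p)[:1]:
            v=np.array(d['xyz'][:2])-c; print(n,l,np.round(d['xyz'],1),np.hypot(*v).round(1),np.degrees(np.arctan2(v[1],v[0])).round(1),d['confidence'])
print(state()['wrist_force'])
im=cv2.imread('pics/side2.png')[170:290,230:390]; cv2.imwrite('pics/side2c.png',cv2.resize(im,None,fx=4,fy=4,interpolation=cv2.INTER_CUBIC))
E
```

```text
clock: 7.1
ee_pos: [517.1, 42.9, 129.1]
ee_rot: [0.906, 0.424, -0.001, 0.0]
wrist_force: [-0.4, -0.1, 0.0]
opening: 0.1
grasp_force: 0.0
side lever_pin [505.3  25.  123.1] 62.5 154.5 0.63
side pointer_tip [494.4  34.2 100.3] 76.4 151.8 0.74
side marker_point [491.1  25.4 101.7] 75.7 158.9 0.58
top lever_pin [625.9 -89.7  84.6] 108.8 -53.8 0.38
[-0.78768244  0.16926766 -0.25995385]
```

View pics/side2c.png

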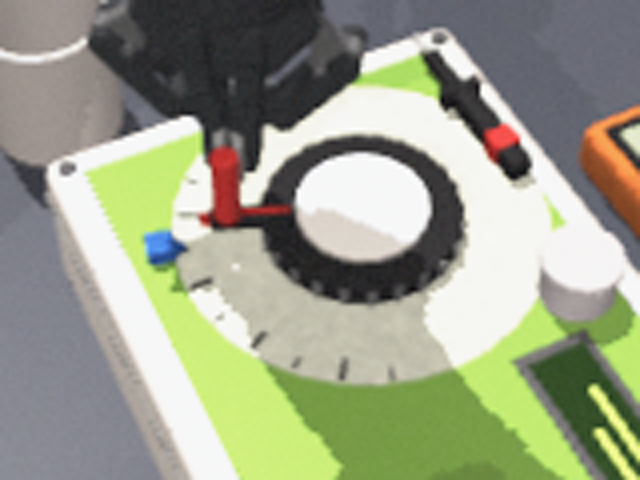

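The side view shows the pointer about 8–9° short of the marker. The finger position agrees, leaving about 10 mm. I'll push 8.5 mm more, back off and check from above.

```bash
python3 -m inch '-0.17 0 0 0 0 0 0;-0.17 0 0 0 0 0 0;0 0 0 0 0 0 0;0 0 0 0 0 0 0;0 0 0 0 0 0 0;0.4 0 0 0 0 0 0;0.6 0 0 0 0 0 0;0 0 -1 0 0 0 0;0 0 -1 0 0 0 0;0 0 -1 0 0 0 0;-0.8 0.8 -1 0 0 0.18 0;-0.9 0.9 0 0 0 0.18 0;-0.9 0.9 0 0 0 0.18 0;-0.9 0.9 0 0 0 0 0;-0.9 0.9 0 0 0 0 0;0 0 0 0 0 0 0;0 0 0 0 0 0 0'
cat > chk.py <<'E'
from h import *
import sys
c=np.array([561.7,-1.9])
for n in ['wrist','side']:
    p=capture(n); save(p,n+sys.argv[1]); o,red,b=measure(p,tuple(c)); print(n,o)
    for l in ['lever_pin','pointer_tip','marker_point','store_top']:
        for d in pinpoint(l,p)[:1]:
            v=np.array(d['xyz'][:2])-c; print(n,l,np.round(d['xyz'],1),np.hypot(*v).round(1),np.degrees(np.arctan2(v[1],v[0])).round(1),round(d['confidence'],2))
    if n=='wrist': 
        u=np.array(proj(p,[484,25,100])).astype(int); print('crop centre',u)
        x,y=max(u[0]-60,0),max(u[1]-60,0); im=cv2.cvtColor(p['frame'],cv2.COLOR_RGB2BGR)[y:y+150,x:x+190]; print(x,y)
        cv2.imwrite('pics/c%s.png'%sys.argv[1],cv2.resize(im,None,fx=4,fy=4,interpolation=cv2.INTER_CUBIC))
print(state()['clock'])
E
python3 chk.py 3
```

```text
clock: 9.2
ee_pos: [502.2, -94.7, 229.2]
ee_rot: [0.975, 0.223, -0.0, -0.0]
wrist_force: [0.4, 1.2, 0.1]
opening: 0.1
grasp_force: 0.0
wrist {'c': array([562. ,  -1.4]), 'r': np.float64(95.0), 'n': 92, 'mk': array([469.3,  32.4]), 'rm': np.float64(98.7), 'ma': np.float64(159.94), 'nred': 1043}
wrist lever_pin [500.3  24.6 124.4] 66.9 156.7 0.7
wrist pointer_tip [489.   24.7 103.6] 77.4 159.9 0.59
wrist marker_point [485.   27.5 102.1] 82.1 159.0 0.75
wrist store_top [ 504.1 -169.8  109.4] 177.5 -108.9 0.67
crop centre [164 139]
104 79
side {'c': array([561.3,  -2.2]), 'r': np.float64(96.2), 'n': 81, 'mk': array([468.1,  30.2]), 'rm': np.float64(98.7), 'ma': np.float64(160.83), 'nred': 140}
side lever_pin [500.8  20.1 124.1] 64.8 160.1 0.75
side pointer_tip [489.   27.2 100.9] 78.3 158.2 0.67
side marker_point [486.7  26.   98.5] 80.0 159.6 0.59
side store_top [ 505.  -168.3  112. ] 175.8 -108.8 0.71
9.7
```

View pics/c3.png

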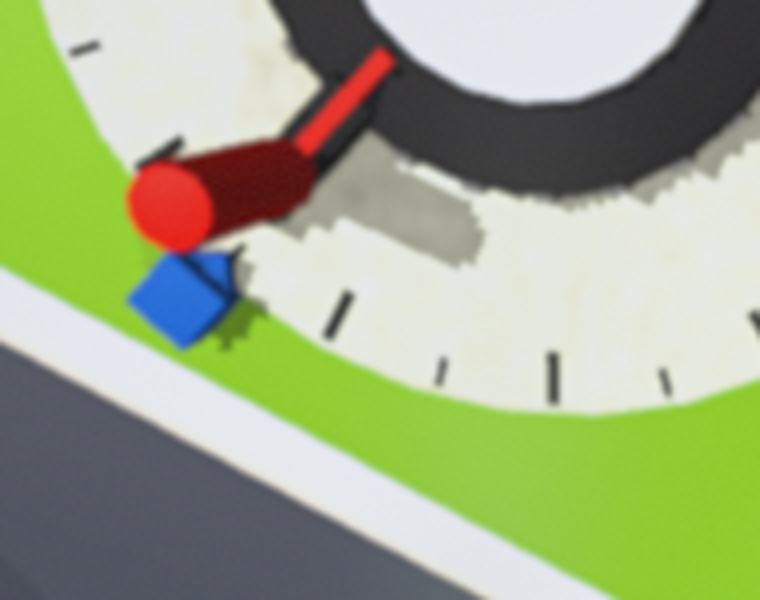

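The crop shows the pin top at (172,207), the red line on the lever from (300,148) to (390,55), and the marker centred near (183,300). I'll turn these into angles.

Run:
```python
from h import *
p=capture('wrist'); o,red,b=measure(p,(561.7,-1.9)); c=np.array([561.8,-1.7])
ang=lambda q:np.degrees(np.arctan2(q[1]-c[1],q[0]-c[0])).round(2)
n,lab,st,ce=cv2.connectedComponentsWithStats(red.astype(np.uint8))
# bright red = top of pin and line
br=red&(p['frame'][...,0]>190)
n,lab,st,ce=cv2.connectedComponentsWithStats(br.astype(np.uint8))
for i in range(1,n):
    if st[i,4]>15:
        for z in (102,104,146):
            P=bp(p,pix(lab==i),z); m=P.mean(0); d=np.linalg.svd(P-m)[2][0]; print(i,st[i,4],ce[i].round(1),z,m.round(1),'r',np.hypot(*(m-c)).round(1),'ang',ang(m),'axis',np.degrees(np.arctan2(d[1],d[0])).round(1))
for z in (95,98,100): m=bp(p,pix(b),z).mean(0); print('marker',z,m.round(1),ang(m))
# black ring outline check of the axis at z=102
g=cv2.cvtColor(p['frame'],cv2.COLOR_RGB2GRAY)
m=cv2.morphologyEx(((g>150)).astype(np.uint8),cv2.MORPH_OPEN,np.ones((3,3)))
n,lab=cv2.connectedComponents(m); u=proj(p,[*c,102]).astype(int); L=lab[u[1],u[0]]
cn=max(cv2.findContours((lab==L).astype(np.uint8),0,cv2.CHAIN_APPROX_NONE)[0],key=len)[:,0]
for z in (90,96,102,106): print('hub',z,circ(bp(p,cn,z)))
```

```text
1 132 [189.9 103.9] 102 [516.9  16.3] r 48.3 ang 158.15 axis 159.4
1 132 [189.9 103.9] 104 [517.4  15.7] r 47.7 ang 158.61 axis 159.4
1 132 [189.9 103.9] 146 [526.6   3.3] r 35.5 ang 171.91 axis 159.4
2 316 [146.9 130. ] 102 [485.6  38.4] r 86.1 ang 152.23 axis -140.6
2 316 [146.9 130. ] 104 [486.3  37.7] r 85.2 ang 152.47 axis -140.6
2 316 [146.9 130. ] 146 [500.6  21.6] r 65.5 ang 159.11 axis -140.6
marker 95 [468.1  33.5] 159.38
marker 98 [469.3  32.5] 159.71
marker 100 [470.1  31.8] 159.94
hub 90 (array([561.44950601,   2.14339862]), np.float64(34.46489172425423), 285)
hub 96 (array([561.7185681 ,   0.76586663]), np.float64(33.69610863896712), 285)
hub 102 (array([561.9876302 ,  -0.61166537]), np.float64(32.927325553664524), 285)
hub 106 (array([562.16700493,  -1.53002003]), np.float64(32.41480349679916), 285)
```

Ring 159.1–159.4° against marker 159.7–159.9°: aligned within about 0.5°, so I'll leave it. The button is at (504,-168), top about 110, which agrees with the charger geometry. I'll move over it and come down to just above.

```bash
python3 -m inch '-0.4 0.89 0 0 0 0 0;-0.4 0.89 0 0 0 0 0;-0.4 0.89 0 0 0 0 0;0 0 0 0 0 0 0;0 0 0.95 0 0 0 0;0 0 0.95 0 0 0 0;0 0 0.95 0 0 0 0;0 0 0.75 0 0 0 0;0 0 0 0 0 0 0;0 0 0 0 0 0 0'
python3 - <<'E'
from h import *
p=capture('side'); save(p,'s5'); print(state()['ee_pos'],state()['wrist_force'],[ (d['xyz'],d['confidence']) for d in pinpoint('store_top',p)[:1]])
im=cv2.imread('pics/s5.png')[220:350,270:450]; cv2.imwrite('pics/s5c.png',cv2.resize(im,None,fx=4,fy=4,interpolation=cv2.INTER_CUBIC))
E
```

```text
clock: 10.75
ee_pos: [504.4, -167.4, 139.7]
ee_rot: [0.975, 0.224, 0.0, -0.0]
wrist_force: [1.1, 0.1, 1.1]
opening: 0.0
grasp_force: 0.0
[ 504.91779964 -167.67245603  140.37072014] [-0.71596074  0.02522071  0.40424784] [([502.5, -165.5, 112.1], 0.47)]
```

View pics/s5c.png

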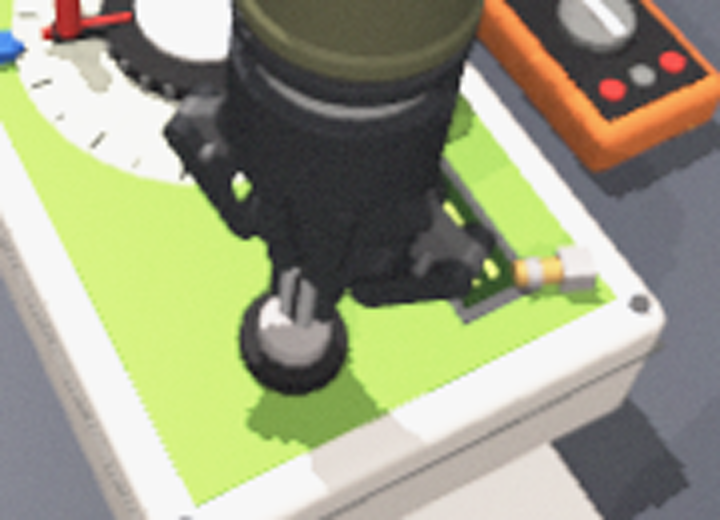

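The fingertips are centred above the button, at crop (297,300) over the cap at (295,340), and they're narrower than the cap. Tip z is about 126 and the cap about 111. I'll press in small steps and watch the force.

```bash
python3 -m inch '0 0 0.2 0 0 0 0;0 0 0.2 0 0 0 0;0 0 0.1 0 0 0 0;0 0 0.1 0 0 0 0;0 0 0 0 0 0 0;0 0 0 0 0 0 0'
```

```text
clock: 11.45
ee_pos: [504.0, -167.9, 124.4]
ee_rot: [0.975, 0.224, -0.0, -0.0]
wrist_force: [-2.4, 0.3, 3.1]
opening: 0.2
grasp_force: 1.1
```

```bash
python3 -m inch '0 0 0.1 0 0 0 0;0 0 0 0 0 0 0;0 0 0 0 0 0 0'; python3 -m inch '0 0 0.08 0 0 0 0;0 0 0 0 0 0 0;0 0 0 0 0 0 0'
```

```text
clock: 11.75
ee_pos: [504.3, -168.0, 122.0]
ee_rot: [0.975, 0.224, 0.0, 0.0]
wrist_force: [-0.7, -0.2, 4.1]
opening: -0.3
grasp_force: 1.8
clock: 12.05
ee_pos: [504.3, -168.0, 120.1]
ee_rot: [0.975, 0.224, 0.0, 0.0]
wrist_force: [-2.3, -0.2, 5.3]
opening: -0.3
grasp_force: 2.7
```

```bash
python3 -m inch '0 0 0.06 0 0 0 0;0 0 0 0 0 0 0;0 0 0 0 0 0 0'; python3 -m inch '0 0 0.06 0 0 0 0;0 0 0 0 0 0 0;0 0 0 0 0 0 0'
```

```text
clock: 12.35
ee_pos: [504.4, -168.0, 119.9]
ee_rot: [0.975, 0.224, 0.0, 0.0]
wrist_force: [-5.3, 0.5, 13.9]
opening: 0.2
grasp_force: 6.9
clock: 12.65
ee_pos: [504.5, -168.0, 119.8]
ee_rot: [0.975, 0.224, -0.0, 0.001]
wrist_force: [-8.5, 3.0, 22.7]
opening: 0.4
grasp_force: 11.0
```

The button is on its stop: force jumped at z 120, well past 5 N. Now I'll release, rise clear and check the result.

```bash
python3 -m inch '0 0 -0.2 0 0 0 0;0 0 -0.4 0 0 0 0;0 0 -1 0 0 0 0;0 0 -1 0 0 0 0;0 0 -1 0 0 0 0;0 0 -1 0 0 0 0;0.5 -0.5 0 0 0 0 0;0.5 -0.5 0 0 0 0 0;0 0 0 0 0 0 0;0 0 0 0 0 0 0' && python3 chk.py 6
```

```text
clock: 13.65
ee_pos: [515.5, -134.8, 231.4]
ee_rot: [0.974, 0.224, -0.0, 0.0]
wrist_force: [-0.5, -0.6, -0.8]
opening: -0.0
grasp_force: 0.0
wrist {'c': array([562. ,  -1.3]), 'r': np.float64(95.1), 'n': 88, 'mk': array([469.3,  32.6]), 'rm': np.float64(98.7), 'ma': np.float64(159.88), 'nred': 1212}
wrist lever_pin [498.6  25.  128. ] 68.6 156.9 0.77
wrist pointer_tip [487.4  27.8  98.2] 80.0 158.2 0.66
wrist marker_point [485.   26.2 101.4] 81.7 159.9 0.68
wrist store_top [ 503.5 -166.   110.9] 174.1 -109.5 0.98
crop centre [108 131]
48 71
side {'c': array([561.5,  -2.1]), 'r': np.float64(96.4), 'n': 70, 'mk': array([468.1,  30.2]), 'rm': np.float64(98.9), 'ma': np.float64(160.92), 'nred': 139}
side lever_pin [501.   17.9 124.3] 63.8 161.9 0.69
side pointer_tip [488.6  23.8  98.1] 77.5 160.6 0.82
side marker_point [489.4  24.6 100.5] 77.0 159.9 0.55
side store_top [ 503.3 -166.8  112.9] 174.9 -109.5 0.71
14.15
```

View pics/wrist6.png

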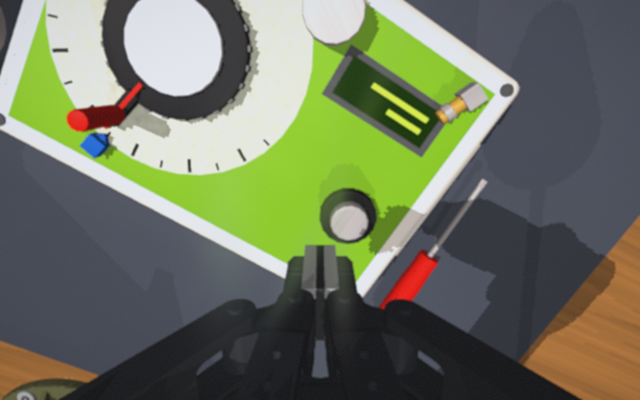

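The pointer (pin top px (78,119), lever line at (130,98)) still points at the unmoved marker (95,145). The button at (349,222) is back up, everything else is in place, and the arm is clear.

```bash
python3 -c "
from plant import *
print(hand_in())"
```

```text
the job is handed in; nothing more can be done
None
```

The lever's red pointer now points at the blue marker to within about 0.5° by my camera measurements; after that I pressed the steel button fully, it sprang back, and I handed the job in at about 14 s with the marker and loose things undisturbed.

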